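# Hold the inspection lamp over the inlay

## Task

Lift the orange inspection lamp up and off its two hooks by its black handle, carry it over the block of screwdrivers and brushes without bumping it, and hold it still just above the board with the dark inlay (not the red one): light face down and level, centred on the inlay, lengthwise along it, with a gap of about 2 cm. The lamp must never touch either board, nothing else on the bench may be disturbed, and you finish while still holding the lamp there.

Things in the scene. Friction and masses are not known exactly. Their poses are not given: they have to be found in the camera images.
- lamp: orange inspection lamp, 0.2 to 0.4 kg: flat housing 60 x 160 x 22 mm (x, y, z), low black battery bump on its back (to 33 mm), bridge handle along y on two end uprights (64 to 76 mm from the middle). Origin: centre of the white light face, its underside; z up, y lengthwise. Hangs level and loose by its handle bar across the two hooks, parallel to the stand's y
- lamp_grip (a point): centre of the lamp's handle bar, 95 mm above its underside, midway between the hooks while it hangs. The bar is black rubber, 14 mm wide (x), 12 mm high, 152 mm long (y); pinch it here across its width, from above
- stand: fixed stand, two steel hooks (8 mm rod) at y = -45 and +45 mm that reach through under the lamp's handle. Origin: on the bench below the hanging bar; x points from hook tips to posts (at 75 mm). The bar lies on the hooks at 190 mm (lamp underside at 101), tips reach 210, highest point 216: lift the lamp 25 to 55 mm, then draw it 80 mm to -x, off the hooks. Base 16 mm thick, x -50 to 100, y +-85 mm
- rack: fixed block of tools: wooden block 260 x 80 x 55 mm (x, y, z) holding upright screwdrivers (red and black handles, tops at 172 mm) and brushes (white handles, bristle ends at 186 mm, the highest). Origin: centre of its underside, on the bench; it stands between the stand and the boards.
- board_dark: plywood board 80 x 180 x 18 mm (x, y, z), lying loose and flat, with a dark brown, almost black inlay strip 16 x 160 mm flush in its top along its y. Origin: centre of the underside. The target.
- board_dark_inlay (a point): middle of the dark inlay, on the board's top face, 18 mm above the bench; y along the inlay
- board_red: the same board with a red inlay strip; leave it alone
- glue: white glue bottle, 56 mm diameter, 150 mm tall, bystander; origin at the centre of its underside
- tin: round tin, green label, 70 mm diameter, 75 mm tall, bystander; origin at the centre of its underside
- mug: blue cup, 76 mm diameter, 85 mm tall, bystander; origin at the centre of its underside
- hammer: hammer lying on the bench, bystander, under 60 mm high
- screwdriver: red screwdriver lying on the bench, bystander, under 50 mm high
- wrench: steel wrench lying on the bench, bystander, under 20 mm high
- plane: dark hand plane 200 x 55 mm, 81 mm tall, bystander; origin at the centre of its underside

How it is judged (in metres and radians):
On the way, in this order (a step that is already met when the one before it is completed fails the run):
1. the lamp is lifted up and drawn off the hooks, in the gripper (z of lamp in the frame of stand above 0.12 m and horizontal distance between lamp and stand above 0.05 m and contact force between lamp and stand below 0.1 N and contact force between lamp and the fingers above 1 N), for 0.1 s.
2. the lamp is carried over the tool block (x of lamp in the frame of rack between -0.2 and 0.2 m and y of lamp in the frame of rack between -0.06 and 0.06 m and height (world z) of lamp above 0.17 m), for 0.02 s.
At the end, for the whole second after the job is handed in: Lamp held still in the gripper, carried by nothing else: light face 8 to 35 mm above the dark-inlaid board, within 15 mm of the inlay's middle and 8 degrees of its direction (either way round), level within 7 degrees; both boards within 12 mm of where they were (horizontal distance between lamp and board_dark_inlay below 0.015 m and z of lamp in the frame of board_dark_inlay between 0.008 and 0.035 m and angle between the y axis of lamp and the y axis of board_dark, either way round below 0.14 rad and angle between lamp's own z axis and vertical below 0.12 rad and linear speed of lamp below 0.02 m/s and angular speed of lamp below 0.1 rad/s and contact force between lamp and the fingers above 1 N and contact force between lamp and board_dark below 0.1 N and contact force between lamp and stand below 0.1 N and contact force between lamp and rack below 0.1 N and height (world z) of board_dark below 0.004 m and angle between board_dark's own z axis and vertical below 0.05 rad and distance of each of board_dark, board_red from where it was at the start of the episode below 0.012 m); the arm keeps its last pose, push and grip.
It fails at once if the lamp touches one of the boards (contact force between lamp and board_dark above 0.3 N or contact force between lamp and board_red above 0.3 N).
It fails at once if the tool block is bumped (contact force between rack and anything else above 2 N).
It fails at once if a board is shoved by more than 12 mm (distance of any of board_dark, board_red from where it was at the start of the episode above 0.012 m).
It fails at once if a bystander is shoved by more than 20 mm (distance of any of glue, tin, mug, hammer, screwdriver, wrench, plane from where it was at the start of the episode above 0.02 m).
It also fails if it takes over 48 s, if anything falls off the work surface, if the arm or the gripper's body presses on something with over 40 N, if the wrist force passes 120 N, or if a joint passes its speed limit or range.

## Robot

A 6-joint arm with a two-finger parallel gripper is mounted at the origin on the work surface. World frame = base frame: x ahead of the robot, y to its left, z up, the work surface at z = 0. Lengths are in m, angles in degrees, forces in N, time in s.
With the tool pointing down it reaches from about 0.3 to 0.875 m from the base axis. Payload 4.2 kg.
Tool frame: the origin (TCP) lies on the centre line of the jaws, within the pads' length; the fingertips stand 17 mm ahead of it and the grasp point (between the pads) lies 2 mm behind it (r.tips_ahead is the distance from the TCP to the fingertips, in m); z points along the fingers, y is the line along which they close (so a half turn about z gives the same grasp; the last joint's range is limited). The gripper opens to 85 mm and grips with 20 to 120 N. Pads are 22 mm wide; open, the fingers measure 114 mm over their backs; the gripper's body (76 mm by 85 mm) begins 54 mm behind the grasp point. The pads swing forward as they close: fully open they stand 13 mm farther back than shut.
Start: joints at [69.5, 18.312, 89.639, -0, 72.044, -1.146], TCP at [0.191, 0.543, 0.248] pointing down, gripper open.
Joint ranges: [-177.97, 177.97], [-48.28, 115.42], [12.27, 149.76], [-77.06, 257.06], [2.81, 150.46], [-146.56, 146.56]. Speed limits (degrees/s): [147.25, 147.25, 180, 180, 180, 180].

## Interface

Orientations are given as a 3x3 rotation matrix whose columns are the frame's x, y, z axes.
In Python, from workcell import sensors, optics, r gives the robot as it stands.
- The arm moves only by the tool carry_out, never from a script. Its argument "increments" is a list of rows, each a list of 3 entries, a list of its own where there are three numbers: the turn, a rotation vector about the tool's x, y, z in rad, then the shift along the tool's x, y, z in mm, then the finger opening in mm, from 0 to 85.4. A call has 1 to 8 rows; each row is the pose to reach, as a shift and turn from the pose commanded when the call began, along the tool's axes at that moment; what a row does not reach only later rows make up. A row lasts 1/8 s, in which the tool goes at most 62.5 mm and 10.7 degrees, less where a joint would pass 70% of its speed; a pose out of reach is approached as far as the arm can. A call with a gripper value outside its range is refused whole. The fingers move at their own pace and stop on an object; the grip force is fixed at half the most. Time passes only in rows, so rows that repeat a pose let the fingers close. It gives the time, the measured TCP pose, the force, the opening and the grip force at its end, in the units of the state.
- sensors.get_obs(): the state, without advancing time (a new reading comes with each control period).
- optics.snapshot(name): name is "scene" or "top" or "wrist"; returns a dict with "color" (480x640x3 uint8, red, green, blue), "range_z" (480x640 float32, m along the optical axis (not along the pixel's ray), 0 where there is no reading), "K" (3x3 intrinsics, pixels), "dist" ([k1, k2, p1, p2, k3] as OpenCV has them; the pictures are not rectified), "R" (3x3) and "t" (3): a world point X has camera coordinates R X + t. Camera axes: x right, y down, z forward; pixel columns grow to the right and rows downward; lengths in m; the calibration is good to about 2 mm. A picture is of the moment at which its call begins.
- r.sign_off(): hands the job in; it is judged then, once.
The state is a dict: "t": time; "q": joint angles; "joint_velocities": joint speeds; "effort": joint torques, N m; "tcp_pos": TCP position; "tcp_rot": TCP orientation; "contact_force": force on the tool from outside, world axes, zero at the start; "ft_torque": the same for the moment, N m; "opening": finger opening in m; "grip_force": force on a finger pad.
Only numpy, scipy, OpenCV 4.12 (cv2) and the standard library are available. Lean on these libraries where they do the work, as an engineer would, in place of code of your own. Each camera call takes 0.05 s, during which the arm holds its last target. There are 200 camera calls.

## Working session

There is one attempt and no reset: what is moved stays moved. The work goes in short steps, Python scripts to look and compute and a tool call to move; the robot and the scene stay as the last step left them, time stands still between calls to the robot, and variables do not carry over. Pictures are saved under pics/ and viewed, at most 10 in all, crops included, and the job is handed in when it is done.

Besides the shell and the picture viewer there is one more tool, called after "Call:" as name([rows], argument=value, ...), one row to a line, values as JSON. carry_out: Moves the arm, as the interface text tells. Its arguments: {"type":"object","properties":{"increments":{"type":"array","items":{"type":"array"}}},"required":["increments"]}

```bash
ls; mkdir -p pics; cat > h.py <<'E'
import numpy as np, cv2
from workcell import sensors, optics, r
def snap(n,f=None):
    s=optics.snapshot(n)
    if f: cv2.imwrite('pics/'+f,s['color'][:,:,::-1])
    np.savez('last_'+n+'.npz',**s); return s
def load(n): return dict(np.load('last_'+n+'.npz'))
def cloud(s):
    h,w=s['range_z'].shape
    u,v=np.meshgrid(np.arange(w),np.arange(h))
    p=cv2.undistortPoints(np.stack([u,v],-1).reshape(-1,1,2).astype(np.float64),s['K'],s['dist']).reshape(h,w,2)
    z=s['range_z'][...,None]
    c=np.concatenate([p*z,z],-1)
    W=(c-s['t'])@s['R']
    W[s['range_z']==0]=np.nan
    return W
def rays(s,uv,z):
    p=cv2.undistortPoints(np.asarray(uv,float).reshape(-1,1,2),s['K'],s['dist']).reshape(-1,2)
    d=np.c_[p,np.ones(len(p))]@s['R']; o=-s['R'].T@s['t']
    return o+d*((z-o[2])/d[:,2])[:,None]
E
python3 - <<'E'
from h import *
np.set_printoptions(precision=3,suppress=True)
a=snap('scene','s0.png');b=snap('top','t0.png')
for s in(a,b): print(-s['R'].T@s['t'], s['R'][2], np.mean(s['range_z']>0))
o=sensors.get_obs();print(o['t'],o['tcp_pos'],o['tcp_rot'],o['opening'])
E
```

```text
pics
[1.301 0.431 1.409] [-0.497 -0.266 -0.826] 0.9960807291666667
[0.372 0.006 1.529] [ 0.098  0.006 -0.995] 0.9958333333333333
0.1 [0.19  0.542 0.248] [[-0.944  0.331 -0.001]
 [ 0.331  0.944 -0.002]
 [ 0.    -0.002 -1.   ]] 0.08542649199952698
```

View pics/s0.png

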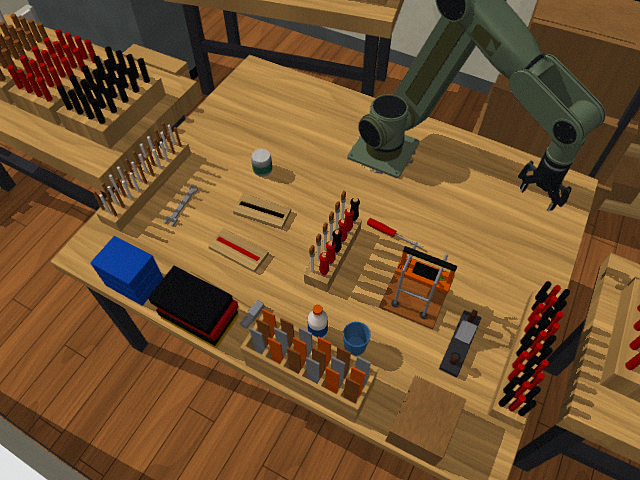

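View pics/t0.png

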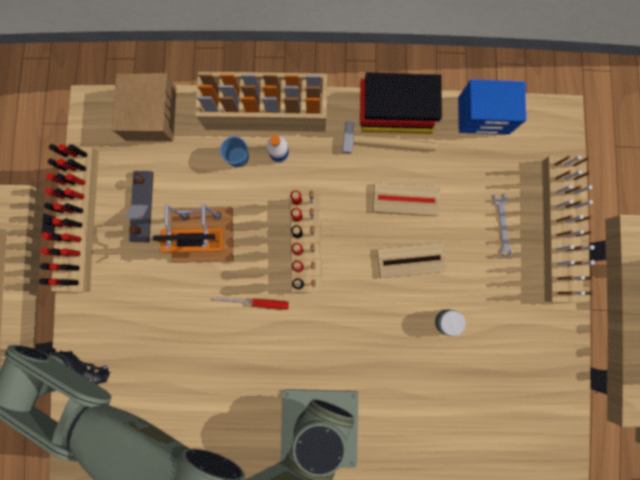

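The scene view shows the lamp on its stand at (425,275), the rack at (335,240), and the dark board at (262,210). In the top view the lamp is at (190,240), the posts are on its upper (+x) side, the rack is at (303,240) and the dark inlay is at (411,260).

```bash
python3 - <<'E'
from h import *
np.set_printoptions(precision=3,suppress=True)
def rect(P):
    (c,sz,a)=cv2.minAreaRect((P[:,:2]*1000).astype(np.float32)); return np.round(c,1),np.round(sz,1),round(a,1)
for n,roi_in,roi_l,roi_r in (('top',(375,440,240,280),(145,240,195,265),(285,325,180,300)),('scene',(230,295,190,230),(380,465,240,320),(300,365,185,290))):
    s=load(n);W=cloud(s);hsv=cv2.cvtColor(s['color'],cv2.COLOR_RGB2HSV)
    H,S,V=[hsv[...,i].astype(int) for i in range(3)]
    def box(b):
        m=np.zeros(H.shape,bool);m[b[2]:b[3],b[0]:b[1]]=1;return m
    m=box(roi_in)&(V<60)
    v,u=np.nonzero(m);P=rays(s,np.c_[u,v],0.018)
    print(n,'inlay',m.sum(),rect(P),P.mean(0), np.nanmedian(W[m],0))
    d=box(roi_in)&(W[...,2]>.01)&(W[...,2]<.03); print(' board',rect(W[d]))
    l=box(roi_l)
    bar=l&(V<75)&(W[...,2]>.17)&(W[...,2]<.225); 
    print(' bar',bar.sum(),rect(W[bar]),np.nanpercentile(W[bar][:,2],[5,50,95]))
    print(' bar ctr', np.nanmedian(W[bar],0))
    og=l&(H>4)&(H<16)&(S>180)&(V>100)&(W[...,2]>.1)&(W[...,2]<.14)
    print(' housing',og.sum(),rect(W[og]),np.nanpercentile(W[og][:,2],[5,50,95]))
    st=l&(W[...,2]>.01)&(W[...,2]<.02); print(' base',st.sum(),rect(W[st]))
    rk=box(roi_r)&(W[...,2]>.045)&(W[...,2]<.06); print(' rack',rk.sum(),rect(W[rk]))
    rk=box(roi_r); print(' rack top',np.nanmax(W[rk][:,2]), np.nanpercentile(W[rk],[2,98],axis=0) )
E
```

```text
top inlay 161 (array([ 458.3, -242.2]), array([  8.1, 151.2]), 7.1) [ 0.458 -0.241  0.018] [ 0.458 -0.24   0.019]
 board (array([ 464.8, -236.5]), array([ 93.6, 171.4]), 6.8)
 bar 312 (array([491.2, 337.4]), array([ 13.6, 147.3]), 2.9) [0.196 0.202 0.207]
 bar ctr [0.49  0.334 0.202]
 housing 725 (array([491.7, 336.4]), array([ 60.7, 157.6]), 2.6) [0.115 0.124 0.132]
 base 1609 (array([532.8, 370.8]), array([187.3, 243.8]), 2.1)
 rack 1885 (array([496.1,  47.1]), array([260. ,  80.1]), 2.8)
 rack top 0.19436145613848374 [[ 0.351 -0.003 -0.005]
 [ 0.67   0.104  0.185]]
scene inlay 187 (array([ 443.3, -232.5]), array([ 55.7, 173.1]), 0.7) [ 0.455 -0.231  0.018] [ 0.457 -0.229  0.02 ]
 board (array([ 447.7, -242.8]), array([160.9, 200.3]), 24.2)
 bar 363 (array([519.9, 342.5]), array([103.9, 150.6]), 6.2) [0.193 0.202 0.207]
 bar ctr [0.495 0.341 0.202]
 housing 592 (array([494. , 339.5]), array([ 68.4, 159.5]), 3.0) [0.111 0.124 0.131]
 base 1384 (array([447.3, 336.8]), array([302.9, 251.2]), 19.7)
 rack 806 (array([497.1,  49.4]), array([263.,  81.]), 2.3)
 rack top 0.19289373273333044 [[ 0.226 -0.145 -0.004]
 [ 0.626  0.157  0.178]]
```

```bash
cat >> h.py <<'E'
def plan(p,ydeg,R0=None,p0=None):
    """turn+shift (tool axes) from pose to tool-down at p with tool y at ydeg in the world"""
    from scipy.spatial.transform import Rotation as Ro
    o=sensors.get_obs()
    R0=np.array(o['tcp_rot']) if R0 is None else R0; p0=np.array(o['tcp_pos']) if p0 is None else p0
    a=np.radians(ydeg); y=np.array([np.cos(a),np.sin(a),0]); z=np.array([0,0,-1.]); x=np.cross(y,z)
    R=np.c_[x,y,z]
    print(np.round(Ro.from_matrix(R0.T@R).as_rotvec(),4), np.round(1000*R0.T@(np.array(p)-p0),1))
E
python3 -c "
from h import *
plan([.4915,.337,.30],2.9)"
```

```text
[-1.4000e-03  1.0000e-03  1.1825e+00] [-352.   -93.9  -52.3]
```

Call:
carry_out([
  [[0,0,0.15],[-45,-12,-20],60],
  [[0,0,0.3],[-90,-24,-40],60],
  [[0,0,0.45],[-135,-36,-52],60],
  [[0,0,0.6],[-180,-48,-52],60],
  [[0,0,0.75],[-225,-60,-52],60],
  [[0,0,0.9],[-270,-72,-52],60],
  [[0,0,1.05],[-315,-84,-52],60],
  [[-0.001,0.001,1.18],[-352,-94,-52],60],
])

```text
t: 1.1
tcp_pos: [0.4927, 0.3359, 0.2997]
tcp_rot: [[-0.048, 0.999, -0.001], [0.999, 0.048, 0.001], [0.001, -0.001, -1.0]]
contact_force: [0.2, 0.2, -0.4]
opening: 0.0602
grip_force: 0.0
```

```bash
python3 - <<'E'
from h import *
np.set_printoptions(precision=3,suppress=True)
s=snap('wrist','w1.png');W=cloud(s);V=s['color'].max(2)
o=sensors.get_obs();print(o['t'],o['tcp_pos'],o['q'],-s['R'].T@s['t'])
m=(V<75)&(W[...,2]>.185)&(W[...,2]<.215)
n,l,st,c=cv2.connectedComponentsWithStats(m.astype(np.uint8));print(st[:,:][st[:,4]>50])
P=W[m];print(m.sum(),cv2.minAreaRect((P[:,:2]*1000).astype(np.float32)),np.median(P,0))
plan([.4915,.337,.194],2.9)
E
```

```text
1.15 [0.496 0.333 0.299] [32.872 18.886 81.437 -0.18  79.597 30.483] [0.49  0.412 0.427]
[[     0      0    640    480 302410]
 [   301    124     23    226   4789]]
4790 ((494.4989318847656, 335.3299255371094), (83.88704681396484, 145.28543090820312), 31.880172729492188) [0.492 0.35  0.204]
[ 0.003  0.002 -0.008] [  4.1  -4.9 105.4]
```

View pics/w1.png

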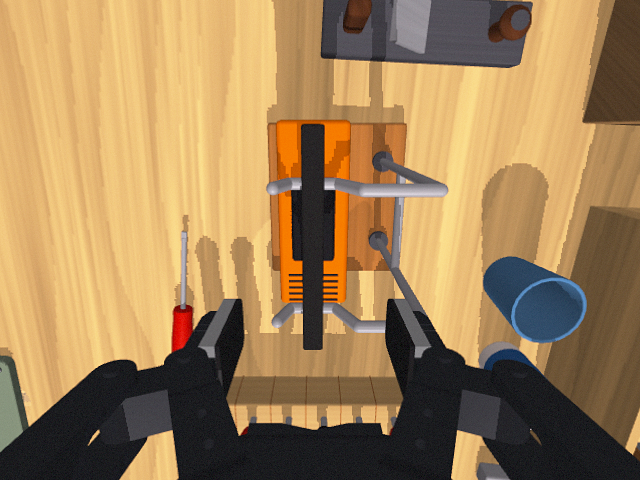

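The wrist view shows the bar vertical near column 312, from row 124 to 350. The jaws are centred at about 315, and the hooks cross the bar at rows 187 and 315. I'll refine the bar pose from this.

```bash
python3 - <<'E'
from h import *
np.set_printoptions(precision=4,suppress=True)
s=load('wrist');W=cloud(s);V=s['color'].max(2)
m=np.zeros(V.shape,bool);m[120:355,296:330]=1;m&=(V<75)
n,l,st,c=cv2.connectedComponentsWithStats(m.astype(np.uint8));m=l==1+np.argmax(st[1:,4])
m&=~((W[...,2]<.18))
v,u=np.nonzero(m);P=rays(s,np.c_[u,v],.202)
print(cv2.minAreaRect((P[:,:2]*1000).astype(np.float32)),P.mean(0),np.nanmedian(W[m],0))
o=sensors.get_obs();print(o['tcp_pos'],o['tcp_rot'],o['joint_velocities'])
plan([.4915,.336,.194],2.9)
E
```

```text
((492.2012023925781, 338.4913024902344), (17.150217056274414, 152.06175231933594), 1.1981749534606934) [0.4919 0.3457 0.202 ] [0.4919 0.3497 0.2037]
[0.4963 0.3333 0.2994] [[-0.0422  0.9991  0.0029]
 [ 0.9991  0.0423 -0.0018]
 [-0.0019  0.0028 -1.    ]] [ 2.9209 -0.9661  2.128   2.1735  0.5409 -5.6812]
[ 0.0028  0.002  -0.0084] [  3.1  -5.  105.4]
```

Call:
carry_out([
  [[0,0,0],[0,0,0],60],
  [[0,0,0],[0,0,10],60],
  [[0,0,0],[0,0,30],60],
  [[0,0,0],[0,0,55],60],
  [[0,0,0],[0,0,75],60],
  [[0,0,0],[0,0,95],60],
  [[0,0,0],[0,0,105],60],
  [[0,0,0],[0,0,105],60],
])

```text
t: 2.15
tcp_pos: [0.4906, 0.3376, 0.1946]
tcp_rot: [[-0.054, 0.999, -0.001], [0.999, 0.054, 0.0], [0.001, -0.001, -1.0]]
contact_force: [0.4, -0.6, -0.3]
opening: 0.0595
grip_force: 0.0
```

```bash
python3 - <<'E'
from h import *
np.set_printoptions(precision=4,suppress=True)
s=snap('wrist','w2.png');V=s['color'].max(2)
o=sensors.get_obs();print(o['tcp_pos'],o['tcp_rot'],o['joint_velocities'],o['contact_force'])
E
```

```text
[0.4912 0.3378 0.1955] [[-0.054   0.9985  0.0003]
 [ 0.9985  0.054   0.0015]
 [ 0.0015  0.0004 -1.    ]] [-0.3216 -0.569  -1.1895  0.0442  0.0821  0.1144] [ 0.4401 -0.608   0.438 ]
```

View pics/w2.png

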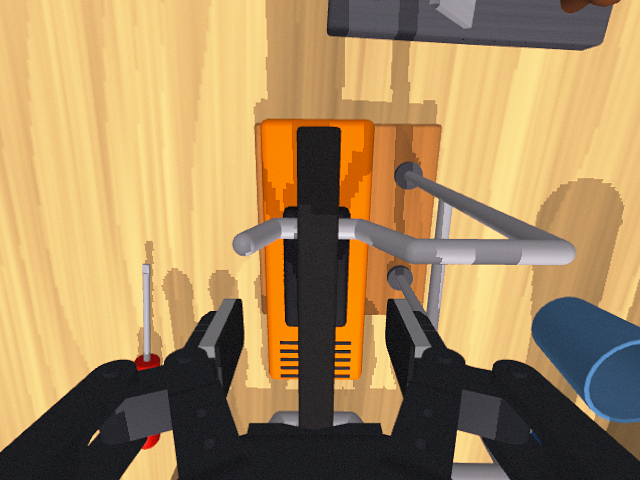

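The jaws straddle the bar (columns 298–340) between the two hooks. Closing now.

Call:
carry_out([
  [[0,0,0],[0,0,0],30],
  [[0,0,0],[0,0,0],10],
  [[0,0,0],[0,0,0],6],
  [[0,0,0],[0,0,0],6],
  [[0,0,0],[0,0,0],6],
  [[0,0,0],[0,0,0],6],
  [[0,0,0],[0,0,0],6],
  [[0,0,0],[0,0,0],6],
])

```text
t: 3.2
tcp_pos: [0.4919, 0.3375, 0.196]
tcp_rot: [[-0.053, 0.999, 0.002], [0.999, 0.053, 0.002], [0.002, 0.002, -1.0]]
contact_force: [0.2, 0.1, 6.5]
opening: 0.0124
grip_force: 60.2
```

Call:
carry_out([
  [[0,0,0],[0,0,-5],6],
  [[0,0,0],[0,0,-12],6],
  [[0,0,0],[0,0,-19],6],
  [[0,0,0],[0,0,-26],6],
  [[0,0,0],[0,0,-33],6],
  [[0,0,0],[0,0,-39],6],
  [[0,0,0],[0,0,-40],6],
  [[0,0,0],[0,0,-40],6],
])

```text
t: 4.2
tcp_pos: [0.4914, 0.3372, 0.2353]
tcp_rot: [[-0.053, 0.999, 0.0], [0.999, 0.053, 0.001], [0.001, 0.0, -1.0]]
contact_force: [-0.5, -0.4, -3.2]
opening: 0.0128
grip_force: 59.1
```

```bash
python3 - <<'E'
from h import *
np.set_printoptions(precision=4,suppress=True)
s=snap('wrist','w3.png');V=s['color'].max(2)
o=sensors.get_obs();print(o['tcp_pos'],o['tcp_rot'],o['joint_velocities'],o['contact_force'],o['ft_torque'],o['opening'])
E
```

```text
[0.4914 0.3372 0.2351] [[-0.053   0.9986 -0.0003]
 [ 0.9986  0.053   0.0011]
 [ 0.0011 -0.0002 -1.    ]] [ 0.0405  0.113   0.1805 -0.14   -0.065   0.0557] [ 0.0828 -0.9882 -2.2042] [-0.0087  0.0386 -0.01  ] 0.01284292686347939
```

View pics/w3.png

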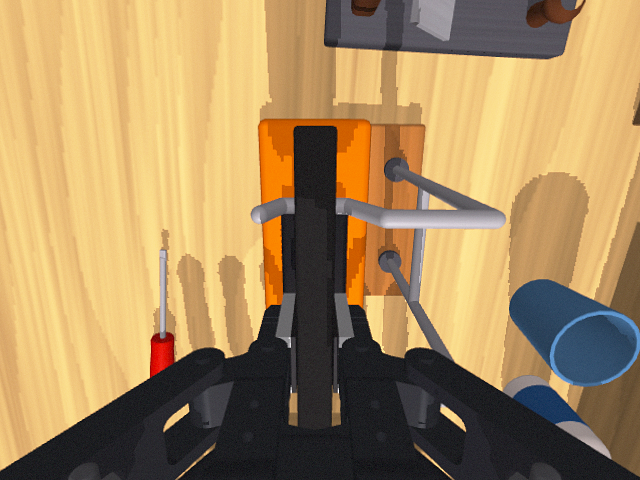

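The lamp is held, and the hooks (row 212) have separated from the bar. The force reading is about 2–3 N, which fits the lamp's weight. Now drawing it off along tool -y.

Call:
carry_out([
  [[0,0,0],[0,-6,0],6],
  [[0,0,0],[0,-18,0],6],
  [[0,0,0],[0,-32,0],6],
  [[0,0,0],[0,-46,0],6],
  [[0,0,0],[0,-60,0],6],
  [[0,0,0],[0,-75,0],6],
  [[0,0,0],[0,-90,0],6],
  [[0,0,0],[0,-95,0],6],
])

```text
t: 5.25
tcp_pos: [0.3955, 0.3321, 0.2354]
tcp_rot: [[-0.054, 0.999, 0.0], [0.999, 0.054, 0.001], [0.001, 0.0, -1.0]]
contact_force: [0.6, 0.8, -3.2]
opening: 0.0128
grip_force: 59.1
```

```bash
python3 - <<'E'
from h import *
np.set_printoptions(precision=4,suppress=True)
s=snap('scene','s4.png');W=cloud(s);hsv=cv2.cvtColor(s['color'],cv2.COLOR_RGB2HSV)
o=sensors.get_obs();print(o['tcp_pos'],o['contact_force'],o['ft_torque'],o['opening'])
t=cv2.resize(s['color'][150:330,250:490],None,fx=3,fy=3);cv2.imwrite('pics/s4c.png',t[:,:,::-1])
E
```

```text
[0.3955 0.3322 0.2354] [-0.5083 -0.1223 -3.5168] [-0.0031  0.0414 -0.0175] 0.012708282550155417
```

View pics/s4c.png

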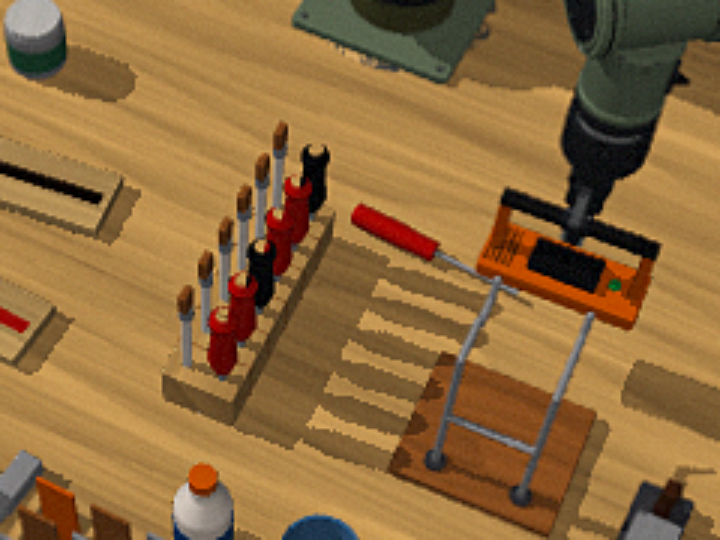

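The lamp is free of the hooks and hangs level (crop, at about (570,265)). Next I'll raise it 100 mm.

Call:
carry_out([
  [[0,0,0],[0,0,-8],6],
  [[0,0,0],[0,0,-24],6],
  [[0,0,0],[0,0,-40],6],
  [[0,0,0],[0,0,-56],6],
  [[0,0,0],[0,0,-72],6],
  [[0,0,0],[0,0,-88],6],
  [[0,0,0],[0,0,-98],6],
  [[0,0,0],[0,0,-100],6],
])

```text
t: 6.3
tcp_pos: [0.3971, 0.3323, 0.336]
tcp_rot: [[-0.053, 0.999, 0.001], [0.999, 0.053, 0.002], [0.002, 0.002, -1.0]]
contact_force: [-0.5, 0.2, -3.8]
opening: 0.0127
grip_force: 59.1
```

```bash
python3 -c "
from h import *
o=sensors.get_obs();print(o['tcp_pos'],o['q'])
plan([.43,.045,.336],4.5);plan([.458,-.2415,.336],7.1)"
```

```text
[0.39711427 0.33225991 0.33601878] [3.86159944e+01 1.04981870e+01 8.77658692e+01 5.22718652e-02
 8.15895143e+01 3.55840948e+01]
[ 0.0016 -0.0022 -0.0258] [-288.6   17.7   -0.6]
[ 0.0016 -0.0022 -0.0711] [-576.2   30.5   -1.2]
```

Call:
carry_out([
  [[0,0,0],[-12,1,0],6],
  [[0,0,-0.004],[-45,3,0],6],
  [[0,0,-0.008],[-85,5,0],6],
  [[0,0,-0.012],[-125,8,0],6],
  [[0,0,-0.016],[-165,10,0],6],
  [[0,0,-0.02],[-205,13,0],6],
  [[0,0,-0.024],[-245,15,0],6],
  [[0,0,-0.026],[-285,17,0],6],
])

```text
t: 7.3
tcp_pos: [0.428, 0.0464, 0.3343]
tcp_rot: [[-0.079, 0.997, -0.001], [0.997, 0.079, 0.001], [0.001, -0.001, -1.0]]
contact_force: [1.1, 0.7, -3.6]
opening: 0.0127
grip_force: 59.1
```

Call:
carry_out([
  [[0,0,-0.006],[-40,2,0],6],
  [[0,0,-0.012],[-80,4,0],6],
  [[0,0,-0.018],[-120,6,0],6],
  [[0,0,-0.024],[-160,8,0],6],
  [[0,0,-0.03],[-200,10,0],6],
  [[0,0,-0.036],[-240,11,0],6],
  [[0,0,-0.042],[-275,12,0],6],
  [[0,0,-0.044],[-291,12,0],6],
])

```text
t: 8.3
tcp_pos: [0.4628, -0.2425, 0.3336]
tcp_rot: [[-0.121, 0.993, -0.002], [0.993, 0.121, 0.002], [0.002, -0.001, -1.0]]
contact_force: [0.2, 0.8, -2.9]
opening: 0.0128
grip_force: 59.1
```

Call:
carry_out([
  [[0,0,0],[0,0,0],6],
  [[0,0,0],[0,0,0],6],
  [[0,0,0],[0,0,0],6],
  [[0,0,0],[0,0,0],6],
])

```text
t: 8.8
tcp_pos: [0.4637, -0.24, 0.3347]
tcp_rot: [[-0.124, 0.992, 0.001], [0.992, 0.124, 0.001], [0.001, 0.001, -1.0]]
contact_force: [0.3, -0.8, -3.8]
opening: 0.0124
grip_force: 59.1
```

```bash
python3 - <<'E'
from h import *
np.set_printoptions(precision=4,suppress=True)
snap('wrist','w5.png');snap('scene');snap('top')
o=sensors.get_obs();print(o['tcp_pos'],o['tcp_rot'],o['contact_force'],o['ft_torque'],o['opening'],o['joint_velocities'])
E
```

```text
[ 0.4637 -0.2404  0.3347] [[-0.1233  0.9924  0.0005]
 [ 0.9924  0.1233  0.0013]
 [ 0.0013  0.0006 -1.    ]] [ 0.0347 -0.255  -2.3583] [ 0.0086 -0.0208  0.0149] 0.012872297075321192 [-0.2899  0.0659 -0.0811 -0.1479 -0.093  -0.1656]
```

View pics/w5.png

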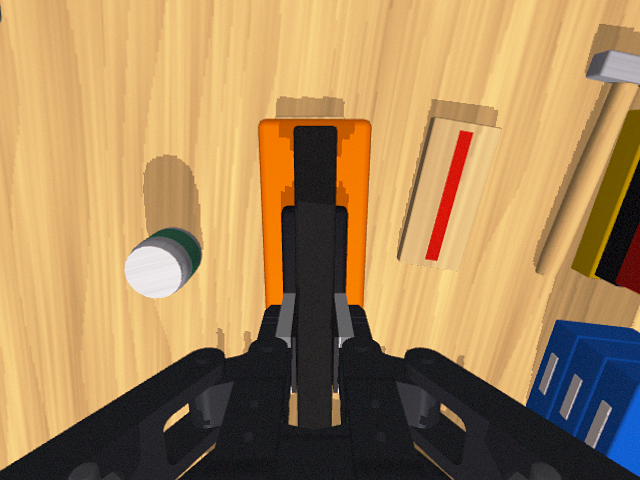

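The wrist view shows the lamp in hand, covering the dark board; the red board is off to the right at (450,195). I'll cross-check the inlay's pose from the first pictures, and the lamp's position and tilt from the current ones.

```bash
python3 - <<'E'
from h import *
np.set_printoptions(precision=4,suppress=True)
for n,f,b in(('top','t0.png',(372,450,240,282)),('scene','s0.png',(230,296,190,232))):
    s=load(n);c=cv2.imread('pics/'+f);V=c.max(2);
    for th in(60,90,110):
        m=np.zeros(V.shape,np.uint8);m[b[2]:b[3],b[0]:b[1]]=1;m&=(V<th)
        k,l,st,ce=cv2.connectedComponentsWithStats(m);i=1+np.argmax(st[1:,4]);v,u=np.nonzero(l==i)
        P=rays(s,np.c_[u,v],.018);print(n,th,st[i],cv2.minAreaRect((P[:,:2]*1000).astype(np.float32)),P.mean(0))
for n in('wrist','scene','top'):
    s=load(n);W=cloud(s);hsv=cv2.cvtColor(s['color'],cv2.COLOR_RGB2HSV)
    H,S,V=[hsv[...,i].astype(int) for i in range(3)]
    m=(H>4)&(H<18)&(S>200)&(V>90)&(abs(W[...,0]-.46)<.06)&(abs(W[...,1]+.24)<.12)&(W[...,2]>.2)&(W[...,2]<.35)
    # housing top
    zz=np.median(W[m][:,2]);h=m&(abs(W[...,2]-zz)<.008);P=W[h]
    A=np.c_[P[:,:2]-P[:,:2].mean(0),np.ones(len(P))];co=np.linalg.lstsq(A,P[:,2],rcond=None)[0]
    print(n,h.sum(),cv2.minAreaRect((P[:,:2]*1000).astype(np.float32)),co)
E
```

```text
top 60 [384 256  56   9 161] ((458.2816162109375, -242.19131469726562), (8.099302291870117, 151.17160034179688), 7.075860023498535) [ 0.4581 -0.2412  0.018 ]
top 90 [384 256  56   9 232] ((458.43768310546875, -242.35128784179688), (11.349105834960938, 152.10488891601562), 6.893941879272461) [ 0.4583 -0.2417  0.018 ]
top 110 [383 255  58  11 289] ((458.1525573730469, -242.24151611328125), (13.522744178771973, 157.23207092285156), 6.897687911987305) [ 0.4581 -0.2411  0.018 ]
scene 60 [240 202  44  16 172] ((456.32208251953125, -241.02830505371094), (15.998736381530762, 157.22225952148438), 7.198788642883301) [ 0.4562 -0.238   0.018 ]
scene 90 [239 201  45  17 185] ((456.30078125, -241.9827117919922), (16.118999481201172, 159.11593627929688), 6.866971015930176) [ 0.4562 -0.2412  0.018 ]
scene 110 [239 201  45  17 186] ((456.2606506347656, -241.98687744140625), (16.263294219970703, 159.11300659179688), 6.997812271118164) [ 0.4561 -0.2411  0.018 ]
wrist 9647 ((461.1623229980469, -213.8335418701172), (59.75581741333008, 109.39886474609375), 6.848613262176514) [-0.0001 -0.0033  0.263 ]
scene 475 ((466.907470703125, -236.8494415283203), (62.744659423828125, 158.45066833496094), 7.041131496429443) [-0.0357 -0.0083  0.2628]
top 380 ((458.73724365234375, -199.01248168945312), (53.24331283569336, 78.55320739746094), 6.985725402832031) [ 0.015  -0.0009  0.2622]
```

Measurements agree with each other:
- **Inlay:** (0.457, -0.242), at 7.0°.
- **Lamp:** about (0.464, -0.239), underside at 0.241, level.

I'll correct by (-1, -7) mm in tool axes and descend.

Call:
carry_out([
  [[0,0,0],[-1,-7,10],6],
  [[0,0,0],[-1,-7,35],6],
  [[0,0,0],[-1,-7,60],6],
  [[0,0,0],[-1,-7,85],6],
  [[0,0,0],[-1,-7,110],6],
  [[0,0,0],[-1,-7,135],6],
  [[0,0,0],[-1,-7,155],6],
  [[0,0,0],[-1,-7,165],6],
])

```text
t: 9.95
tcp_pos: [0.4557, -0.2421, 0.168]
tcp_rot: [[-0.122, 0.992, -0.002], [0.992, 0.122, 0.003], [0.003, -0.002, -1.0]]
contact_force: [-1.3, 0.0, -3.2]
opening: 0.0127
grip_force: 59.1
```

Call:
carry_out([
  [[0,0,0],[0,0,5],6],
  [[0,0,0],[0,0,12],6],
  [[0,0,0],[0,0,20],6],
  [[0,0,0],[0,0,27],6],
  [[0,0,0],[0,0,33],6],
  [[0,0,0],[0,0,35],6],
  [[0,0,0],[0,0,35],6],
  [[0,0,0],[0,0,35],6],
])

```text
t: 10.95
tcp_pos: [0.4571, -0.2424, 0.1347]
tcp_rot: [[-0.123, 0.992, 0.001], [0.992, 0.123, 0.001], [0.001, 0.001, -1.0]]
contact_force: [0.2, -0.4, -3.1]
opening: 0.0127
grip_force: 59.1
```

```bash
python3 - <<'E'
from h import *
np.set_printoptions(precision=4,suppress=True)
o=sensors.get_obs();print(o['t'],o['tcp_pos'],o['tcp_rot'],o['contact_force'],o['opening'])
for n in('wrist','scene'):
    s=snap(n,n+'6.png');W=cloud(s);hsv=cv2.cvtColor(s['color'],cv2.COLOR_RGB2HSV)
    H,S,V=[hsv[...,i].astype(int) for i in range(3)]
    m=(H>4)&(H<18)&(S>200)&(V>90)&(abs(W[...,0]-.46)<.06)&(abs(W[...,1]+.24)<.12)&(W[...,2]>.035)&(W[...,2]<.12)
    zz=np.median(W[m][:,2]);h=m&(abs(W[...,2]-zz)<.008);P=W[h]
    A=np.c_[P[:,:2]-P[:,:2].mean(0),np.ones(len(P))];co=np.linalg.lstsq(A,P[:,2],rcond=None)[0]
    print(n,h.sum(),cv2.minAreaRect((P[:,:2]*1000).astype(np.float32)),co)
    b=(W[...,2]>.01)&(W[...,2]<.026)&(abs(W[...,0]-.457)<.07)&(abs(W[...,1]+.242)<.12)
    print(' board',b.sum(),cv2.minAreaRect((W[b][:,:2]*1000).astype(np.float32)),np.median(W[b][:,2]))
cv2.imwrite('pics/s6c.png',cv2.resize(s['color'][120:300,160:400],None,fx=3,fy=3)[:,:,::-1])
E
```

```text
10.95 [ 0.4571 -0.2424  0.1347] [[-0.1227  0.9924  0.0008]
 [ 0.9924  0.1227  0.0011]
 [ 0.001   0.0009 -1.    ]] [ 0.2327 -0.3731 -3.1047] 0.012672617640859776
wrist 9670 ((454.57440185546875, -216.2305145263672), (59.52790832519531, 109.09506225585938), 6.962857723236084) [ 0.0004 -0.004   0.063 ]
 board 4218 ((457.1553039550781, -228.22732543945312), (80.12818908691406, 154.19058227539062), 6.993155002593994) 0.0195772513096599
scene 441 ((458.4706115722656, -239.55381774902344), (66.54742431640625, 161.06797790527344), 6.811162948608398) [-0.0093 -0.0011  0.0629]
 board 509 ((469.1742248535156, -236.70347595214844), (107.72663116455078, 188.03472900390625), 4.101233959197998) 0.019076924370677248
```

View pics/s6c.png

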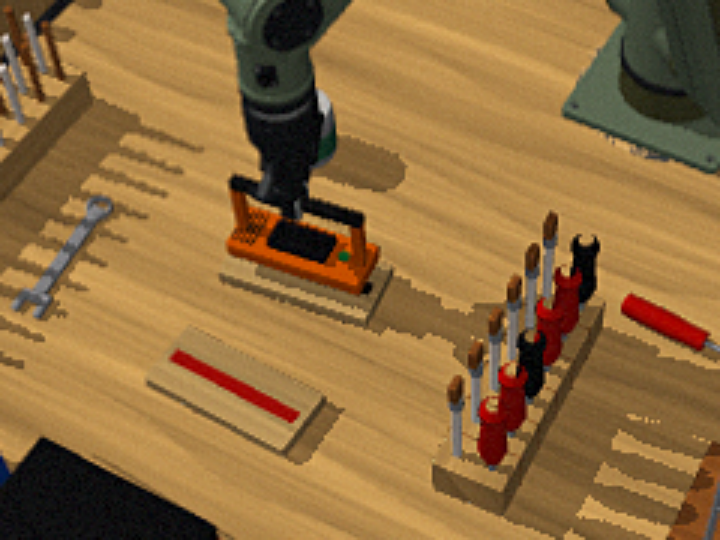

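View pics/wrist6.png

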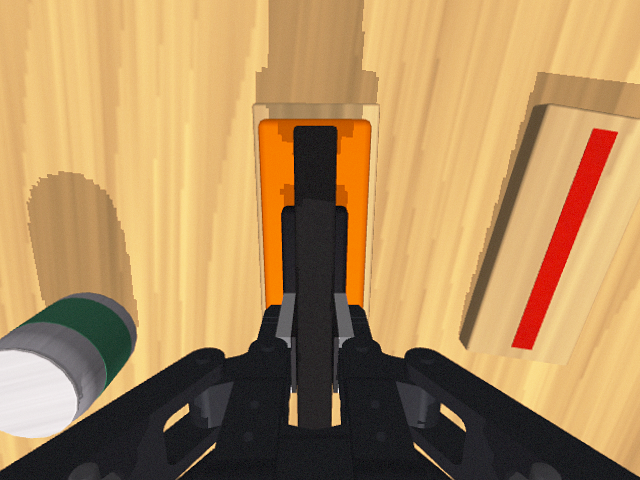

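Both views show the lamp level and parallel to the dark board, centred on it, with a gap of about 22 mm. Lamp and board centres agree within about 3 mm, and nothing around them has moved. Handing in.

Call:
carry_out([
  [[0,0,0],[0,0,0],6],
  [[0,0,0],[0,0,0],6],
  [[0,0,0],[0,0,0],6],
  [[0,0,0],[0,0,0],6],
])

```text
t: 11.55
tcp_pos: [0.4568, -0.2423, 0.1345]
tcp_rot: [[-0.123, 0.992, 0.0], [0.992, 0.123, 0.001], [0.001, 0.0, -1.0]]
contact_force: [0.0, 0.1, -3.3]
opening: 0.0129
grip_force: 59.1
```

```bash
python3 -c "
from h import *
o=sensors.get_obs();print(o['tcp_pos'],o['joint_velocities'],o['contact_force'])
print(r.sign_off())"
```

```text
[ 0.45684765 -0.24233579  0.13448695] [-0.06032936  0.05848496 -0.06573875 -0.02021614 -0.09389849  0.03053624] [ 0.01335598  0.07832885 -3.27286624]
the job is handed in; nothing more can be done
None
```

The job is handed in at about 11.6 s (no verdict shown): the gripper is holding the lamp still and level, within about 3 mm of the dark inlay's centre and in line with it, with a gap of about 22 mm.

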